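# Unbolt and open the double-door stock locker, then draw out the bottle pull-out

### The job

Get the stock out of the small double-door locker. Take the bottle that stands in front of the doors out of their way and stand it upright on the bench to one side of the locker's front, so that no door knocks against it. Open the right-hand leaf wide, lift the flush bolt on the edge of the left-hand leaf fully out of the sill, open that leaf wide too, and then draw the full-width pull-out gently all the way out, its two bottles still standing in it. Leave the other things on the bench where they are.

Things in the scene. Friction and masses are not known exactly. Their poses are not given: they have to be found in the camera images.
- locker: Fixed grey steel locker, 310 mm wide, 233 high. Origin on the bench, middle of the carcase's front plane; x points into the locker, y left, z up. Roof top 233 mm, its front edge at x = 0. Shut leaves fill x = -30 (outer face) to -2 mm, z = 30 to 228, above a 26 mm sill. Hinge axes at x = -30 mm, y = +152 (left leaf), -152 (right leaf). Carcase 150 mm deep. Place and yaw vary.
- active_leaf (a joint): Right-hand (active) leaf's hinge angle, rad: 0 shut, grows as it swings out towards the robot, stop at 1.92; starts up to 0.08 ajar. 195 mm wide from the hinge; its last 68 mm are a thin lip covering the left leaf's edge and the flush bolt. No lock; friction (0.10 N m) keeps it where it is left.
- active_handle (a point): Grip point on the right leaf's handle: upright steel bar 10 mm thick, axis 32 mm off the leaf's outer face, 130 to 207 mm above the bench, joined to the leaf at both ends. The point: on the axis, 190 mm high, 117 mm from the hinge along the leaf. Turns with the leaf; its y axis points along the leaf away from the hinge (shut: axes as the locker's).
- active_hinge (a point): Point on the right-hand leaf's upright hinge axis, 190 mm above the bench.
- passive_leaf (a joint): Left-hand (passive) leaf's hinge angle, rad: 0 shut, grows as it swings out towards the robot, stop at 1.92. Held by the bolt in the sill (0.02 rad of play). Face 107 mm wide from the hinge, then set back 19 mm: a flange 65 mm wide that carries the flush bolt, behind the right leaf's lip. Friction (0.10 N m) keeps it where it is left.
- passive_handle (a point): Grip point on the left leaf's handle: same upright 10 mm bar, axis 32 mm off the face, 130 to 207 mm above the bench. The point: on the axis, 190 mm high, 82 mm from the hinge along the leaf. Turns with the leaf; its y axis points along the leaf towards the hinge (shut: axes as the locker's).
- passive_hinge (a point): Point on the left-hand leaf's upright hinge axis, 190 mm above the bench.
- flush_bolt (a joint): Lift of the flush bolt, m: 0 to 0.003 as found (14 to 11 mm deep in the hole in the sill), grows as it is drawn straight up, top stop at 0.024; clear of the sill from 0.014 on. Friction of 3 N holds it where it is left.
- bolt_lug (a point): Front face centre of the bolt's thumb lug, a steel block 12 mm wide (y), 22 high, 13 deep, on the left leaf's flange; 196 mm above the bench with the bolt fully shot. The flange is 15 mm behind this point. Free beside the lug: 27 mm to the leaf's step on the left, 26 mm to the flange's end on the right and, with the right leaf open, beyond. Moves with leaf and bolt; axes as passive_handle.
- pullout (a joint): How far the pull-out is drawn out, m: 0 fully in (up to 0.004 as found), stop at 0.125; slides straight out along the locker's -x. Friction 2 N. It cannot pass a leaf that is not open.
- pullout_handle (a point): Grip point on the pull-out's handle: upright steel bar 8 mm thick, 125 to 200 mm above the bench, axis 25 mm before the front panel, midway. The point: on the axis, 186 mm high, 3 mm before the locker's front plane when in: fingers left and right of the bar, leaning forward under the roof edge. Pull-out 216 mm wide, front panel 206 mm high. Axes as the locker's.
- stray_bottle: Loose dark pump bottle, cream label, black over-cap, round, 50 mm in diameter, 177 mm high, 0.15 to 0.37 kg. Origin at the centre of its foot, z up. Stands before the locker's doors, in the swing of one or both leaves. Clear bench lies left and right of the swing; a flat carton blank (4 mm thick) covers the bench beyond world y = -0.40, a fixed bag sealer stands beyond x = 0.56, y = 0.2.
- stock_left: Bottle of the same kind (50 mm, 177 mm high) standing loose in the left half of the pull-out, on its floor 40 mm above the bench. Origin at the centre of its foot.
- stock_right: The same in the right half of the pull-out.
- dropper_a: Bystander: amber dropper bottle, 30 mm in diameter, 102 mm high. Origin at the centre of its foot.
- dropper_b: Bystander: a second, same dropper bottle.
- glue_stick: Bystander: upright blue and white glue stick, 28 mm in diameter, 98 mm high. Origin at the centre of its foot.
- tape_dispenser: Bystander: grey tape dispenser with a roll of brown tape, 72 x 171 x 118 mm (x, y, z), 0.95 kg. Origin at the centre of its foot.
Mind the look-alikes: they are no part of the job. Of the things that look like the stray_bottle, the larger one is meant.

How it is judged:
On the way, in this order (a step that is already met when the one before it is completed fails the run):
1. the right-hand leaf is open while the bolt is still shot and the left-hand leaf shut (value of joint active_leaf above 1.3 rad and value of joint passive_leaf below 0.08 rad and value of joint flush_bolt below 0.01 m), for 0.1 s.
2. the flush bolt is drawn clear of the sill while the left-hand leaf is still shut (value of joint flush_bolt above 0.015 m and value of joint passive_leaf below 0.15 rad), for 0.1 s.
3. the left-hand leaf is open (value of joint passive_leaf above 1.3 rad and value of joint pullout below 0.03 m), for 0.1 s.
4. the pull-out is drawn out (value of joint pullout above 0.105 m), for 0.1 s.
At the end, for the whole second after the job is handed in: Both leaves open by over 1.3 rad, flush bolt up by over 15 mm, pull-out out by over 105 mm with both stock bottles upright and still on its floor; the bottle from before the doors upright and still on the bench, over 170 mm to the left or right of the locker's middle (value of joint each of active_leaf, passive_leaf above 1.3 rad and value of joint flush_bolt above 0.015 m and value of joint pullout above 0.105 m and angle between each of stray_bottle, stock_left, stock_right's own z axis and vertical below 0.1 rad and height (world z) of stray_bottle between -0.006 and 0.012 m and linear speed of each of stray_bottle, stock_left, stock_right below 0.02 m/s and horizontal distance between each of stock_left, stock_right and pullout_handle below 0.15 m and height (world z) of stock_left between 0.03 and 0.05 m and height (world z) of stock_right between 0.03 and 0.05 m and (y of stray_bottle in the frame of locker above 0.17 m or y of stray_bottle in the frame of locker below -0.17 m)); the robot touches nothing.
It fails at once if a door leaf or the pull-out pushed against the bottle that stood before the doors (contact force between any of active_leaf, passive_leaf, pullout and stray_bottle above 0.8 N).
It fails at once if the bottle from before the doors was tipped over (angle between stray_bottle's own z axis and vertical above 0.6 rad).
It fails at once if a stock bottle was tipped over (angle between any of stock_left, stock_right's own z axis and vertical above 0.3 rad).
It fails at once if a bystander was shifted by more than 30 mm (distance of any of dropper_a, dropper_b, glue_stick, tape_dispenser from where it was at the start of the episode above 0.03 m).
It also fails if it takes over 72 s, if anything falls off the work surface, if the arm or the gripper's body presses on something with over 40 N, if the wrist force passes 120 N, or if a joint passes its speed limit or range.

### The arm

A 6-joint arm with a two-finger parallel gripper is mounted at the origin on a cart in front of the work surface, level with it; the furniture and walls round the work are solid. World frame = base frame: x ahead of the robot, y to its left, z up, the work surface at z = 0. Lengths are in m, angles in rad, forces in N, time in s.
With the tool pointing down it reaches from about 0.3 to 0.775 m from the base axis. Payload 14.6 kg.
Tool frame: the origin (TCP) lies at the very end of the fingers, on their centre line; the grasp point (between the pads) lies 19 mm behind it; z points along the fingers, y is the line along which they close (so a half turn about z gives the same grasp; the last joint's range is limited). The gripper opens to 94 mm and grips with 3 to 60 N. Pads are 16 mm wide; open, the fingers measure 119 mm over their backs; the gripper's body (75 mm by 177 mm) begins 78 mm behind the grasp point.
Start: joints at [1.117, 0.3, 1.521, -0, 1.321, -0.067], TCP at [0.207, 0.509, 0.205] pointing down, gripper open.
Joint ranges: [-3.03, 3.03], [-0.79, 2.21], [0.23, 2.52], [-1.04, 4.18], [0, 3.07], [-2.55, 2.55]. Speed limits (rad/s): [2.22, 2.22, 2.57, 3.14, 3.14, 3.14].

### API

Orientations are given as [roll, pitch, yaw] about the fixed x, y, z axes, in that order (R = Rz(yaw) Ry(pitch) Rx(roll)).
In Python, from station import ctrl gives the robot as it stands.
- The arm moves only by the shell command python3 -m pendant 'ROWS' [OPENING] [FORCE]. ROWS is JSON, a list of rows, each a list of 2 entries, a list of its own where there are three numbers: the shift along the world's x, y, z in cm, then the turn about the world's z in rad. A call has 1 to 20 rows; each row shifts and turns the commanded pose from where the row before left it; what a row does not reach is not made up. A row lasts 1/12 s, in which the tool goes at most 41.7 mm and 7.16 degrees, less where a joint would pass 70% of its speed; a pose out of reach is approached as far as the arm can. A call is refused whole if a number of a shift passes 4.17 or a number of a turn 0.125, either way. A call with a gripper value outside its range is refused whole. OPENING is the opening, from 0 (shut) to 1 (fully open), set as the call begins (- or left out, the last holds). The fingers move at their own pace and stop on an object; FORCE is the grip in N (left out, the last holds). Time passes only in rows, so rows that do not move let the fingers close. It gives the time, the measured TCP pose, the force, the opening and the grip force at its end, in the units of the state.
- ctrl.get_obs(): the state, without advancing time (a new reading comes with each control period).
- ctrl.camera(name): name is "scene" or "top" or "wrist"; returns a dict with "color" (420x560x3 uint8, red, green, blue), "intrinsics" (3x3 intrinsics, pixels), "camera_from_world" (4x4, takes a point from world to camera coordinates). Camera axes: x right, y down, z forward; pixel columns grow to the right and rows downward; lengths in m; the calibration is good to about 2 mm. A picture is of the moment at which its call begins. There is no depth.
- ctrl.hand_in(): hands the job in; it is judged then, once.
The state is a dict: "time_s": time; "qpos": joint angles; "joint_vel": joint speeds; "tau": joint torques, N m; "ee_pos": TCP position; "eef_rot": TCP orientation; "force": force on the tool from outside, world axes, zero at the start; "moment": the same for the moment, N m; "grip_width": finger opening in m; "grip_force": force on a finger pad.
Only numpy, scipy, OpenCV 4.12 (cv2) and the standard library are available. Lean on these libraries where they do the work, as an engineer would, in place of code of your own. Each camera call takes 0.05 s, during which the arm holds its last target. There are 200 camera calls.

## Working session

There is one attempt and no reset: what is moved stays moved. The work goes in short steps, Python scripts to look and compute and a shell command to move; the robot and the scene stay as the last step left them, time stands still between calls to the robot, and variables do not carry over. Pictures are saved under pics/ and viewed, at most 10 in all, crops included, and the job is handed in when it is done.

```bash
ls; mkdir -p pics; python3 - <<'E'
from station import ctrl
import cv2,numpy as np
o=ctrl.get_obs();print({k:np.round(v,3).tolist() for k,v in o.items()})
for n in("scene","top"):
    c=ctrl.camera(n);np.savez(f"pics/{n}0.npz",**c);cv2.imwrite(f"pics/{n}0.png",cv2.resize(c["color"][...,::-1],(800,600),interpolation=cv2.INTER_CUBIC))
    print(n,c["intrinsics"].round(1).tolist(),c["camera_from_world"].round(3).tolist())
E
```

```text
pics
{'time_s': 0.0, 'qpos': [1.117, 0.3, 1.522, 0.0, 1.321, -0.067], 'joint_vel': [0.001, -0.002, -0.0, 0.001, -0.0, 0.001], 'tau': [-0.0, -53.182, -35.274, 0.071, 0.024, -0.0], 'ee_pos': [0.207, 0.509, 0.205], 'eef_rot': [-3.14, -0.0, 2.755], 'force': [-0.694, 0.93, -0.235], 'moment': [0.002, -0.012, -0.025], 'grip_force': 0.0, 'grip_width': 0.094}
scene [[390.4, 0.0, 284.3], [0.0, 390.4, 215.8], [0.0, 0.0, 1.0]] [[0.631, -0.776, -0.008, -0.378], [-0.356, -0.281, -0.892, 0.323], [0.689, 0.566, -0.453, 0.74], [0.0, 0.0, 0.0, 1.0]]
top [[393.7, 0.0, 278.8], [0.0, 393.7, 211.6], [0.0, 0.0, 1.0]] [[0.247, -0.969, 0.011, -0.168], [-0.761, -0.201, -0.617, 0.523], [0.6, 0.144, -0.787, 0.958], [0.0, 0.0, 0.0, 1.0]]
```

View pics/scene0.png

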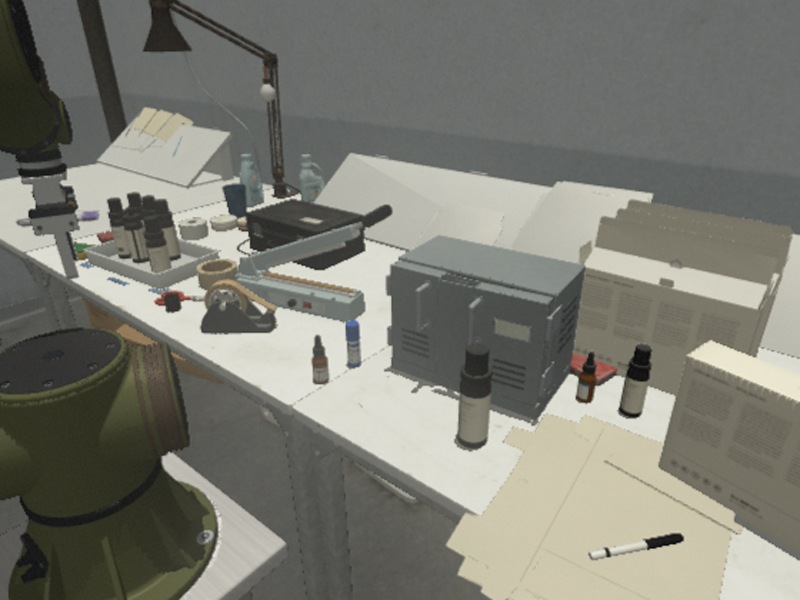

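View pics/top0.png

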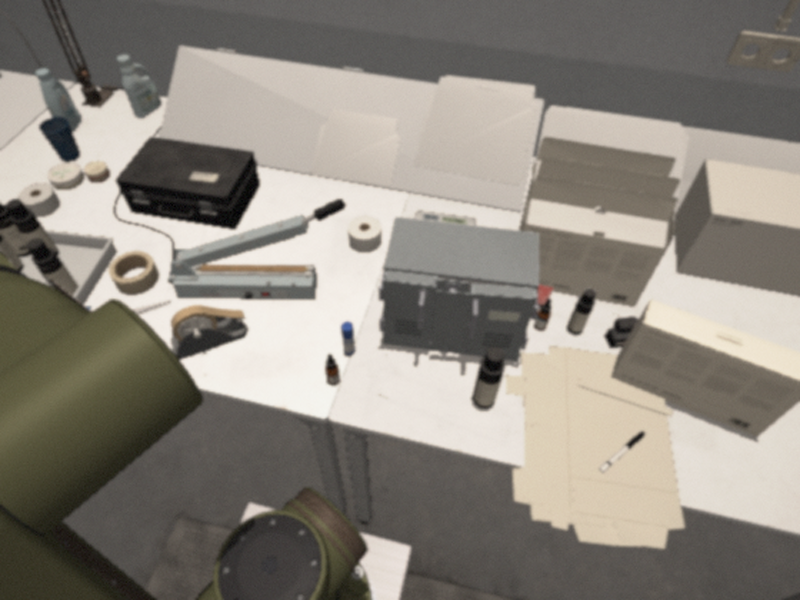

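```bash
python3 - <<'E'
import cv2,numpy as np
s=np.load("pics/scene0.npz")["color"][...,::-1];t=np.load("pics/top0.npz")["color"][...,::-1]
f=lambda a,x,y,w,h,k:cv2.resize(a[y:y+h,x:x+w],(w*k,h*k),interpolation=cv2.INTER_CUBIC)
# scene crop origin (265,160) 160x75 x5 ; top crop origin (255,145) 160x45..
im=np.vstack([f(s,265,160,160,130,5)]);cv2.imwrite("pics/sc.png",cv2.resize(cv2.convertScaleAbs(im,alpha=1.4),(738,600)))
im=f(t,255,145,140,145,4);cv2.imwrite("pics/tc.png",cv2.convertScaleAbs(im,alpha=1.4))
E
```

```text
(no output)
```

View pics/sc.png

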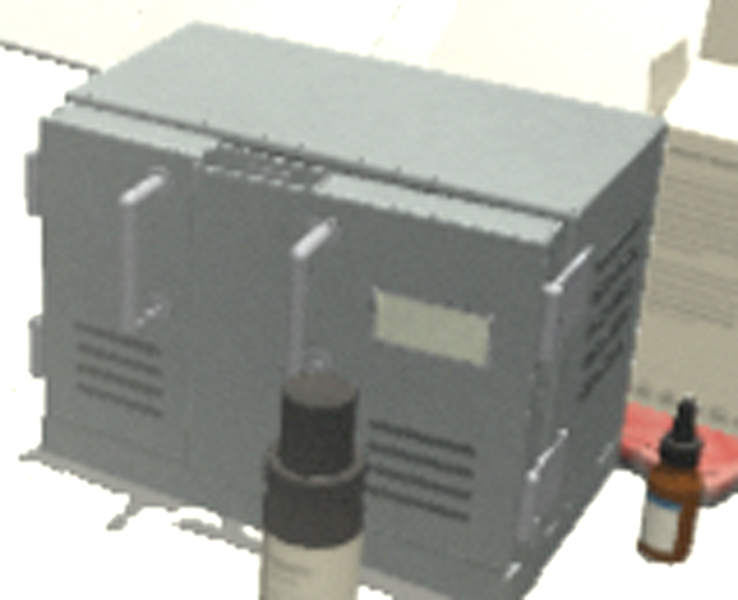

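View pics/tc.png

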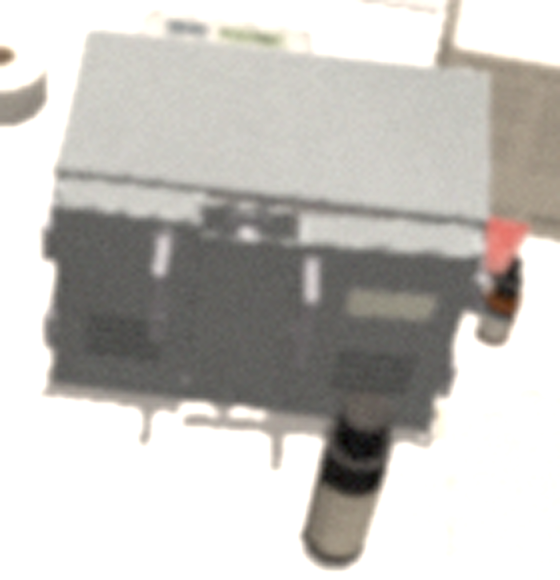

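```bash
cat >h.py <<'E'
import numpy as np,cv2
def proj(c,P):
    P=np.atleast_2d(P);q=P@c["camera_from_world"][:3,:3].T+c["camera_from_world"][:3,3];q=q@c["intrinsics"].T;return q[:,:2]/q[:,2:]
def L2W(p,P):
    P=np.atleast_2d(P).astype(float);x,y,a=p;R=np.array([[np.cos(a),-np.sin(a),0],[np.sin(a),np.cos(a),0],[0,0,1]]);return P@R.T+[x,y,0]
E
python3 - <<'E'
from h import *
from scipy.optimize import least_squares
s=np.load("pics/scene0.npz");t=np.load("pics/top0.npz")
S=lambda u:np.array(u)/4.6125+[265,160]-.4
T=lambda u:np.array(u)/4+[255,145]-.4
B=np.array([[0,.155,.233],[0,-.155,.233],[.15,-.155,.233],[.15,.155,.233]])
ls=S([[70,95],[578,215],[665,122],[195,22]]);lt=T([[58,172],[490,217],[490,72],[90,32]])
r=least_squares(lambda p:np.r_[(proj(s,L2W(p,B))-ls).ravel(),(proj(t,L2W(p,B))-lt).ravel()],[.6,-.2,0])
print(r.x,r.fun.round(1))
b=least_squares(lambda p:np.r_[(proj(s,[p[0],p[1],0])-np.array([473,440])/1.4286).ravel(),(proj(t,[p[0],p[1],0])-T([334,543])).ravel(),(proj(s,[p[0],p[1],.177])-S([320,387])).ravel(),(proj(t,[p[0],p[1],.177])-T([365,405])).ravel()],[.5,-.2])
print(b.x,b.fun.round(1))
p=r.x
# handles: solve active angle, passive assumed 0
H=L2W(p,[-.062,.07,.207]);print(H,proj(s,H),S([127,197]),proj(t,H),T([163,234]))
for a in(0,.04,.08):
    th=a; d=np.array([np.sin(-th),np.cos(th)]);n=np.array([-np.cos(th),-np.sin(th)])
    h=np.array([-.03,-.152])+.117*d+.032*n
    H=L2W(p,[*h,.207]);print(a,H,proj(s,H),S([300,250]),proj(t,H),T([312,259]))
c,si=np.cos(-p[2]),np.sin(-p[2]);d=b.x-p[:2];print("stray in locker",c*d[0]-si*d[1],si*d[0]+c*d[1])
np.save("p.npy",p)
for nm,P in(("Ahinge",[-.03,-.152,.19]),("Phinge",[-.03,.152,.19]),("lug",[-.003,-.0,.196]),("pull",[-.003,0,.186])):print(nm,L2W(p,P))
E
```

```text
[ 0.60347209 -0.14474731  0.10520959] [-1.7 -0.4  0.6  0.2  1.8 -0.9 -0.6 -0.5 -0.5 -0.3  0.7  1.2  0.2 -0.1
 -0.8 -1.2]
[ 0.47952395 -0.2396104 ] [-0.8 -0.5  0.1 -1.8  0.   0.5  0.8  1.3]
[[ 0.53446382 -0.08164533  0.207     ]] [[292.67470416 204.18273544]] [292.13387534 202.3100271 ] [[295.03309657 213.29083197]] [295.35 203.1 ]
0 [[ 0.54549046 -0.18606474  0.207     ]] [[330.58618837 214.33416179]] [329.64065041 213.80054201] [[332.48523875 217.84155616]] [332.6  209.35]
0.04 [[ 0.54100725 -0.18791905  0.207     ]] [[330.20089582 215.23214115]] [329.64065041 213.80054201] [[332.87828641 219.2220179 ]] [332.6  209.35]
0.08 [[ 0.53660177 -0.18995116  0.207     ]] [[329.89477355 216.14786951]] [329.64065041 213.80054201] [[333.34158422 220.60135363]] [332.6  209.35]
stray in locker -0.13322488291089998 -0.0813220699281744
Ahinge [[ 0.58960034 -0.2990573   0.19      ]]
Phinge [[0.5576756  0.00326175 0.19      ]]
lug [[ 0.60048868 -0.14506235  0.196     ]]
pull [[ 0.60048868 -0.14506235  0.186     ]]
```

```bash
python3 - <<'E'
from h import *
s=np.load("pics/scene0.npz");t=np.load("pics/top0.npz");p=np.load("p.npy")
def gnd(c,u,z=0):
    M=c["camera_from_world"];R,tt=M[:3,:3],M[:3,3];C=-R.T@tt;d=R.T@np.linalg.solve(c["intrinsics"],[*u,1]);return (C+d*(z-C[2])/d[2])[:2]
W=lambda q:(L2W([0,0,-p[2]],[q[0]-p[0],q[1]-p[1],0])[0,:2]).round(3)
for n,c,l in(("scene",s,dict(dropA=(320,379),glue=(354,362),dropB=(586,398),small=(632,412),edge1=(480,512),edge2=(350,440),cart1=(506,440),cart2=(540,425),cart3=(475,500))),("top",t,dict(dropA=(333,380),glue=(348,350),dropB=(543,326),edge1=(490,458),edge2=(380,433),cart1=(508,380),cart2=(530,350),cart3=(520,460)))):
    for k,u in l.items():
        g=gnd(c,np.array(u)/1.4286);print(n,k,g.round(3),"lock",W(g))
E
```

```text
scene dropA [0.444 0.092] lock [-0.134  0.252]
scene glue [0.53  0.083] lock [-0.049  0.234]
scene dropB [ 0.709 -0.341] lock [ 0.084 -0.207]
scene small [ 0.72  -0.423] lock [ 0.087 -0.288]
scene edge1 [ 0.355 -0.335] lock [-0.267 -0.163]
scene edge2 [ 0.35  -0.081] lock [-0.245  0.09 ]
scene cart1 [ 0.514 -0.285] lock [-0.104 -0.13 ]
scene cart2 [ 0.585 -0.311] lock [-0.036 -0.164]
scene cart3 [ 0.37  -0.317] lock [-0.251 -0.147]
top dropA [0.44  0.087] lock [-0.139  0.247]
top glue [0.523 0.078] lock [-0.057  0.23 ]
top dropB [ 0.705 -0.347] lock [ 0.08  -0.212]
top edge1 [ 0.349 -0.274] lock [-0.267 -0.102]
top edge2 [ 0.345 -0.046] lock [-0.246  0.125]
top cart1 [ 0.537 -0.286] lock [-0.081 -0.133]
top cart2 [ 0.629 -0.324] lock [ 0.007 -0.181]
top cart3 [ 0.36  -0.333] lock [-0.262 -0.162]
```

```bash
python3 -m pendant '[[[1.35,-3.7,0.5],-0.125],[[1.35,-3.7,0.5],-0.125],[[1.35,-3.7,0.5],-0.125],[[1.35,-3.7,0.5],-0.125],[[1.35,-3.7,0.5],-0.125],[[1.35,-3.7,0.5],-0.125],[[1.35,-3.7,0.5],-0.125],[[1.35,-3.7,0.5],-0.125],[[1.35,-3.7,0.5],-0.125],[[1.35,-3.7,0.5],-0.125],[[1.35,-3.7,0],-0.125],[[1.35,-3.7,0],-0.125],[[1.35,-3.7,0],-0.125],[[1.35,-3.7,0],-0.125],[[1.35,-3.7,0],-0.125],[[1.35,-3.7,0],-0.125],[[1.35,-3.7,0],-0.125],[[1.35,-3.7,0],-0.125],[[1.35,-3.7,0],-0.125],[[1.35,-3.7,0],-0.125]]' 1; python3 -m pendant '[[[0,0,0],-0.1],[[0,0,0],-0.05],[[0,0,0],0]]'
python3 - <<'E'
from station import ctrl
import cv2,numpy as np
c=ctrl.camera("wrist");np.savez("pics/w1.npz",**c);cv2.imwrite("pics/w1.png",cv2.resize(c["color"][...,::-1],(800,600)))
E
```

```text
time_s: 1.77
ee_pos: [0.4776, -0.2327, 0.2551]
eef_rot: [-3.141, 0.0, 0.248]
force: [1.1, 0.9, 0.3]
grip_width: 0.0939
grip_force: 0.0
time_s: 2.02
ee_pos: [0.4773, -0.2311, 0.2547]
eef_rot: [-3.141, 0.001, 0.101]
force: [-0.5, -0.1, 0.8]
grip_width: 0.0938
grip_force: 0.0
```

View pics/w1.png

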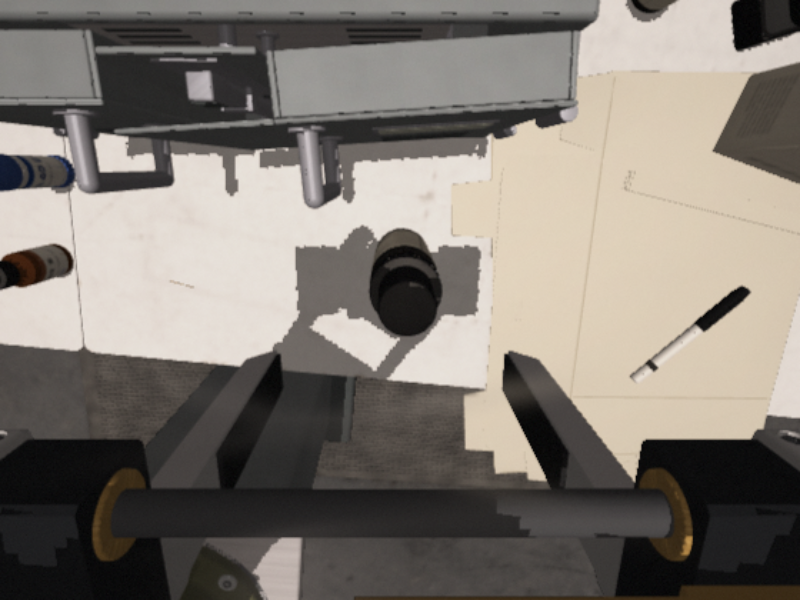

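```bash
cat >>h.py <<'E'
def gnd(c,u,z=0):
    M=c["camera_from_world"];R,tt=M[:3,:3],M[:3,3];C=-R.T@tt;d=R.T@np.linalg.solve(c["intrinsics"],[*u,1]);return (C+d*(z-C[2])/d[2])[:2]
def toL(p,q): return (L2W([0,0,-p[2]],[q[0]-p[0],q[1]-p[1],0])[0,:2]).round(4)
E
python3 - <<'E'
from h import *
c=np.load("pics/w1.npz");p=np.load("p.npy")
print(p)
for n,u,z in(("cap",(407,305),.177),("Rhandle",(317,198),.207),("Lhandle",(88,180),.207),("Rleaf hinge end",(578,101),.228),("Rleaf inner",(275,121),.228),("Lleaf",(98,104),.228),("Lleaf0",(5,104),.228),("roofR",(592,14),.233),("roofL",(2,26),.233),("roofR top",(597,5),.233),("lugtop",(200,73),.207),("lugbot",(200,100),.185),("boxcorner",(715,150),0.),("boxtop",(752,75),.2)):
    g=gnd(c,np.array(u)/1.4286,z);print(n,g.round(4),toL(p,g))
E
```

```text
[ 0.60347209 -0.14474731  0.10520959]
cap [ 0.484 -0.24 ] [-0.1288 -0.0821]
Rhandle [ 0.5421 -0.189 ] [-0.0657 -0.0376]
Lhandle [ 0.5395 -0.0801] [-0.0569  0.071 ]
Rleaf hinge end [ 0.5936 -0.2971] [-0.0258 -0.1505]
Rleaf inner [ 0.5734 -0.1731] [-0.0329 -0.025 ]
Lleaf [ 0.5726 -0.1002] [-0.026   0.0476]
Lleaf0 [ 0.5687 -0.0619] [-0.0259  0.086 ]
roofR [ 0.6236 -0.2941] [ 0.0043 -0.1506]
roofL [ 0.5968 -0.0685] [0.0013 0.0765]
roofR top [ 0.6268 -0.2953] [ 0.0074 -0.1521]
lugtop [ 0.5914 -0.134 ] [-0.0109  0.012 ]
lugbot [ 0.5821 -0.1251] [-0.0192  0.0218]
boxcorner [ 0.6031 -0.5095] [-0.0387 -0.3627]
boxtop [ 0.6171 -0.3847] [-0.0116 -0.24  ]
```

```bash
python3 -m pendant '[[[0.7,-0.9,-1],0],[[0,0,-3],0],[[0,0,-3],0],[[0,0,-3],0],[[0,0,-3],0],[[0,0,-2.4],0],[[0,0,-0.6],0],[[0,0,0],0]]' 1; python3 -m pendant '[[[0,0,0],0],[[0,0,0],0],[[0,0,0],0],[[0,0,0],0],[[0,0,0],0],[[0,0,0],0],[[0,0,0],0],[[0,0,0],0]]' 0 25
```

```text
time_s: 2.73
ee_pos: [0.4839, -0.239, 0.0944]
eef_rot: [-3.14, 0.002, 0.107]
force: [-0.7, -0.7, 0.2]
grip_width: 0.094
grip_force: 0.0
time_s: 3.4
ee_pos: [0.4845, -0.2396, 0.0956]
eef_rot: [-3.142, -0.0, 0.105]
force: [-0.2, 1.5, 1.4]
grip_width: 0.0494
grip_force: 25.0
```

```bash
python3 -m pendant '[[[0,0,1],0],[[0,0,2],0],[[-0.1,-1,1],0],[[-0.1,-2,0],0.06],[[-0.1,-2,0],0.125],[[-0.1,-2,0],0.125],[[-0.1,-2,0],0.125],[[-0.1,-2,0],0.125],[[-0.1,-2,0],0.125],[[-0.2,-2,0],0.125],[[-0.2,-2,0],0.125],[[-0.2,-2,0],0.125],[[-0.2,-2,0],0.125],[[-0.1,-1,0],0.1],[[0,-0.4,0],0.05],[[0,0,0],0]]';  python3 -m pendant '[[[0,0,-1.5],0],[[0,0,-1],0],[[0,0,-0.6],0],[[0,0,-0.2],0],[[0,0,0],0],[[0,0,0],0]]'
```

```text
time_s: 4.73
ee_pos: [0.4676, -0.4652, 0.1352]
eef_rot: [-3.141, -0.0, 1.441]
force: [0.3, 0.2, -3.5]
grip_width: 0.0497
grip_force: 25.0
time_s: 5.23
ee_pos: [0.4686, -0.4637, 0.1029]
eef_rot: [3.141, 0.0, 1.44]
force: [0.2, -0.2, -3.0]
grip_width: 0.0499
grip_force: 25.0
```

```bash
python3 -m pendant '[[[0,0,-0.2],0],[[0,0,-0.1],0],[[0,0,0],0],[[0,0,0],0]]'
```

```text
time_s: 5.57
ee_pos: [0.4686, -0.4638, 0.0999]
eef_rot: [3.141, 0.0, 1.44]
force: [-0.0, 0.2, -1.1]
grip_width: 0.0495
grip_force: 25.0
```

```bash
python3 -m pendant '[[[0,0,-0.1],0],[[0,0,0],0],[[0,0,0],0]]'; python3 -m pendant '[[[0,0,0],0],[[0,0,0],0],[[0,0,0],0],[[0,0,0],0],[[0,0,0],0],[[0,0,0],0]]' 1;python3 -m pendant '[[[0,0,2],0],[[0,0,4],0],[[0,0,4],0],[[0,0,4],0],[[0,0,2],0],[[0,0,0],0]]'
python3 - <<'E'
from h import *
p=np.array([.6075,-.144,.1052]);np.save("p.npy",p)
print("now aim at ajar handle")
R=.121;ph=lambda th:(th)
def han(th,l=.117,s=-1):
    return np.array([-.03,-.152])+l*np.array([-np.sin(th),np.cos(th)])+.032*np.array([-np.cos(th),-np.sin(th)])
prev=None
for th in np.r_[.06,np.arange(.185,1.5,.125)]:
    w=L2W(p,[*han(th),.19])[0];print(round(th,3),w.round(4),None if prev is None else ((w-prev)*100).round(2)[:2].tolist());prev=w
E
```

```text
time_s: 5.82
ee_pos: [0.4686, -0.464, 0.0998]
eef_rot: [3.141, 0.001, 1.44]
force: [-3.4, 1.3, 6.8]
grip_width: 0.0494
grip_force: 25.0
time_s: 6.32
ee_pos: [0.4685, -0.4636, 0.0984]
eef_rot: [-3.142, -0.0, 1.44]
force: [-1.3, 0.5, 0.7]
grip_width: 0.0861
grip_force: 0.0
time_s: 6.82
ee_pos: [0.4693, -0.4645, 0.2644]
eef_rot: [3.135, 0.005, 1.44]
force: [-0.5, -0.5, 0.2]
grip_width: 0.0942
grip_force: 0.0
now aim at ajar handle
0.06 [ 0.5428 -0.1882  0.19  ] None
0.185 [ 0.5295 -0.1954  0.19  ] [-1.33, -0.72]
0.31 [ 0.5172 -0.2042  0.19  ] [-1.23, -0.88]
0.435 [ 0.506  -0.2144  0.19  ] [-1.11, -1.03]
0.56 [ 0.4962 -0.226   0.19  ] [-0.98, -1.16]
0.685 [ 0.488  -0.2387  0.19  ] [-0.83, -1.27]
0.81 [ 0.4814 -0.2523  0.19  ] [-0.66, -1.36]
0.935 [ 0.4765 -0.2667  0.19  ] [-0.49, -1.44]
1.06 [ 0.4735 -0.2815  0.19  ] [-0.3, -1.48]
1.185 [ 0.4723 -0.2967  0.19  ] [-0.12, -1.51]
1.31 [ 0.4731 -0.3118  0.19  ] [0.07, -1.51]
1.435 [ 0.4757 -0.3267  0.19  ] [0.26, -1.49]
```

```bash
python3 -m pendant '[[[0.7,2.5,0],-0.116],[[0.7,2.5,0],-0.116],[[0.7,2.5,0],-0.116],[[0.7,2.5,0],-0.116],[[0.7,2.5,0],-0.116],[[0.7,2.5,0],-0.116],[[0.7,2.5,0],-0.116],[[0.7,2.5,0],-0.116],[[0.6,2.5,0],-0.116],[[0.6,2.5,0],-0.116],[[0.6,2.6,0],-0.116],[[0,0,0],0],[[0,0,0],0]]' 0.6
python3 - <<'E'
from station import ctrl
import cv2,numpy as np
c=ctrl.camera("wrist");np.savez("pics/w2.npz",**c);cv2.imwrite("pics/w2.png",cv2.resize(c["color"][...,::-1],(800,600)))
E
```

```text
time_s: 7.9
ee_pos: [0.5425, -0.1868, 0.2577]
eef_rot: [-3.141, 0.001, 0.167]
force: [-0.4, -0.1, -0.1]
grip_width: 0.0562
grip_force: 0.0
```

View pics/w2.png

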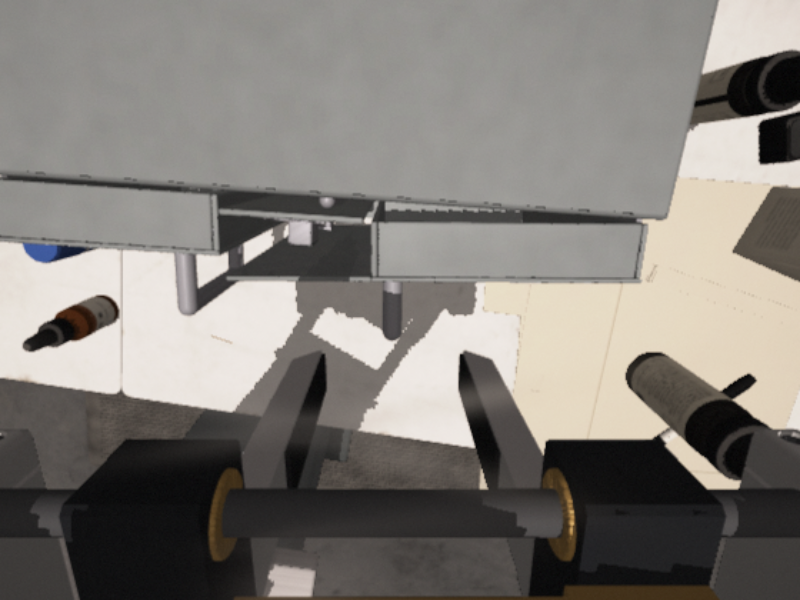

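```bash
python3 - <<'E'
from h import *
c=np.load("pics/w2.npz");p=np.load("p.npy")
for n,u,z in(("Rhandle",(392,331),.207),("Lhandle",(187,307),.207),("Rleaf hinge",(641,281),.228),("Rleaf inner",(376,278),.228),("Lleaf",(213,251),.228),("Lleaf0",(5,235),.228),("roofR",(665,217),.233),("roofL",(2,176),.233),("lugtop",(300,220),.207),("lugtopF",(300,243),.207)):
    g=gnd(c,np.array(u)/1.4286,z);print(n,g.round(4),toL(p,g))
print(proj(c,[[.5425,-.1868,.2577]])*1.4286)
E
```

```text
Rhandle [ 0.5422 -0.1876] [-0.0695 -0.0365]
Lhandle [ 0.5376 -0.0799] [-0.0628  0.0711]
Rleaf hinge [ 0.5935 -0.2967] [-0.03   -0.1504]
Rleaf inner [ 0.5744 -0.1746] [-0.0362 -0.027 ]
Lleaf [ 0.5745 -0.0991] [-0.0281  0.0481]
Lleaf0 [ 0.5663 -0.0057] [-0.0265  0.1418]
roofR [ 0.6236 -0.295 ] [ 0.0002 -0.1518]
roofL [ 0.5933 -0.0103] [-1.000e-04  1.345e-01]
lugtop [ 0.5921 -0.1331] [-0.0141  0.0125]
lugtopF [ 0.5808 -0.1343] [-0.0256  0.0124]
[[390.34938714 371.11741702]]
```

```bash
python3 -m pendant '[[[0,-0.1,-2],0],[[0,0,-3],0],[[0,0,-2.5],0],[[0,0,-1],0],[[0,0,0],0]]'; python3 -m pendant '[[[0,0,0],0],[[0,0,0],0],[[0,0,0],0],[[0,0,0],0],[[0,0,0],0],[[0,0,0],0]]' 0 20
```

```text
time_s: 8.37
ee_pos: [0.5413, -0.1892, 0.171]
eef_rot: [-3.139, 0.004, 0.164]
force: [-0.3, 0.4, -0.2]
grip_width: 0.0561
grip_force: 0.0
time_s: 8.87
ee_pos: [0.5426, -0.1887, 0.1739]
eef_rot: [3.141, -0.001, 0.164]
force: [-0.2, -0.2, -0.1]
grip_width: 0.0199
grip_force: 0.0
```

```bash
python3 -m pendant '[[[-0.7,-0.35,0],0.0625],[[-0.65,-0.37,0],0.0625],[[-0.62,-0.42,0],0.0625],[[-0.61,-0.46,0],0.0625],[[-0.57,-0.5,0],0.0625],[[-0.54,-0.53,0],0.0625],[[-0.5,-0.57,0],0.0625],[[-0.48,-0.59,0],0.0625]]'
```

```text
time_s: 9.53
ee_pos: [0.494, -0.2245, 0.1736]
eef_rot: [-3.135, 0.001, 0.668]
force: [-14.8, 14.3, 10.0]
grip_width: 0.0093
grip_force: 20.0
```

```bash
python3 -m pendant '[[[-0.43,-0.62,0],0.0625],[[-0.4,-0.65,0],0.0625],[[-0.35,-0.67,0],0.0625],[[-0.31,-0.69,0],0.0625],[[-0.27,-0.71,0],0.0625],[[-0.22,-0.73,0],0.0625],[[-0.17,-0.74,0],0.0625],[[-0.13,-0.74,0],0.0625],[[-0.08,-0.75,0],0.0625],[[-0.04,-0.76,0],0.0625],[[0.01,-0.76,0],0.0625],[[0.06,-0.75,0],0.0625],[[0.11,-0.75,0],0.0625],[[0.15,-0.74,0],0.0625],[[0,0,0],0]]'
```

```text
time_s: 10.78
ee_pos: [0.4741, -0.3285, 0.1736]
eef_rot: [-3.14, 0.001, 1.542]
force: [-8.9, -1.7, 5.1]
grip_width: 0.0092
grip_force: 20.0
```

```bash
python3 -m pendant '[[[0,0,0],0],[[0,0,0],0],[[0,0,0],0],[[0,0,0],0]]' 0.4; python3 -m pendant '[[[0,0,2],0],[[0,0,3.5],0],[[0,0,3.5],0],[[0.8,1.4,0],0.122],[[0.8,1.4,0],0.122],[[0.8,1.4,0],0.122],[[0.8,1.4,0],0.122],[[0.8,1.4,0],0.122],[[0.8,1.4,0],0.122],[[0.8,1.4,0],0.122],[[0.8,1.4,0],0.122],[[0.8,1.4,0],0.122],[[0.8,1.4,0],0.122],[[0.8,1.4,0],0.122],[[0.8,1.4,0],0.122],[[0.8,1.4,0],0.122],[[0.7,1.3,0],0.119],[[0,0,0],0],[[0,0,0],0]]' 0.4
python3 - <<'E'
from station import ctrl
import cv2,numpy as np
c=ctrl.camera("wrist");np.savez("pics/w3.npz",**c);cv2.imwrite("pics/w3.png",cv2.resize(c["color"][...,::-1],(800,600)))
E
```

```text
time_s: 11.12
ee_pos: [0.4752, -0.327, 0.1735]
eef_rot: [3.141, -0.0, 1.539]
force: [-0.0, -0.1, -0.2]
grip_width: 0.0327
grip_force: 0.0
time_s: 12.7
ee_pos: [0.5862, -0.1317, 0.2633]
eef_rot: [3.142, -0.0, -3.041]
force: [0.6, -0.0, -1.2]
grip_width: 0.0371
grip_force: 0.0
```

View pics/w3.png

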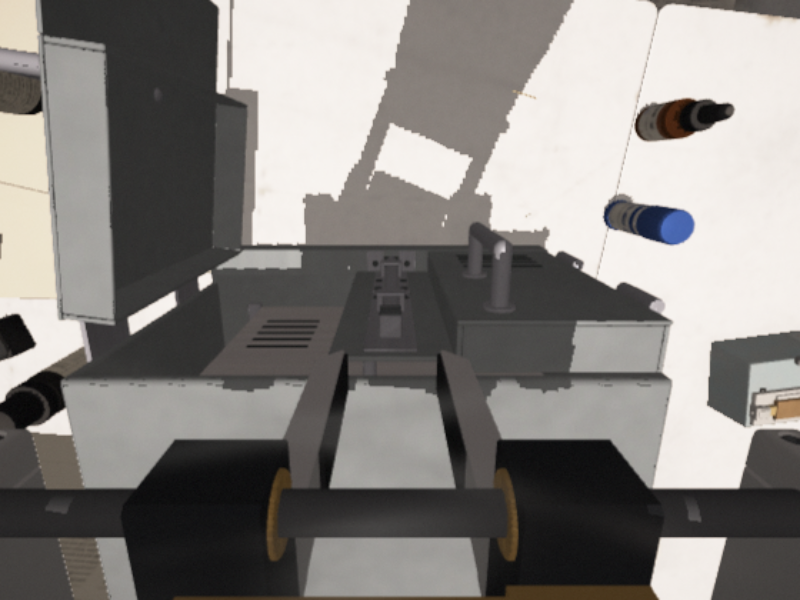

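```bash
python3 - <<'E'
from h import *
c=np.load("pics/w3.npz");p=np.array([.6073,-.1425,.1052]);np.save("p.npy",p)
for n,u,z in(("lug top front?",(391,312),.207),("lug top back?",(391,338),.207),("handle",(502,248),.207),("leaf step edge",(458,322),.228),("leaf hinge edge",(668,321),.228),("stepouter",(432,283),.228)):
    g=gnd(c,np.array(u)/1.4286,z);print(n,g.round(4),toL(p,g))
im=c["color"][180:270,230:330,::-1];cv2.imwrite("pics/w3c.png",cv2.convertScaleAbs(cv2.resize(im,(700,630),interpolation=cv2.INTER_CUBIC)[:600],alpha=2.2))
for P in [(-.026,.012,.207),(-.013,.012,.207),(-.026,.012,.185),(-.011,.012,.207)]: print(P,proj(c,L2W(p,P))*1.4286)
E
```

```text
lug top front? [ 0.5781 -0.1337] [-0.0281  0.0119]
lug top back? [ 0.5929 -0.1322] [-0.0132  0.0118]
handle [ 0.5379 -0.0802] [-0.0625  0.0692]
leaf step edge [ 0.5732 -0.101 ] [-0.0295  0.0449]
leaf hinge edge [0.5624 0.0017] [-0.0295  0.1481]
stepouter [ 0.5549 -0.1162] [-0.0494  0.0317]
(-0.026, 0.012, 0.207) [[391.28470886 315.78102311]]
(-0.013, 0.012, 0.207) [[391.41231619 338.39220724]]
(-0.026, 0.012, 0.185) [[391.33439408 303.98082521]]
(-0.011, 0.012, 0.207) [[391.43161337 341.81154153]]
```

View pics/w3c.png

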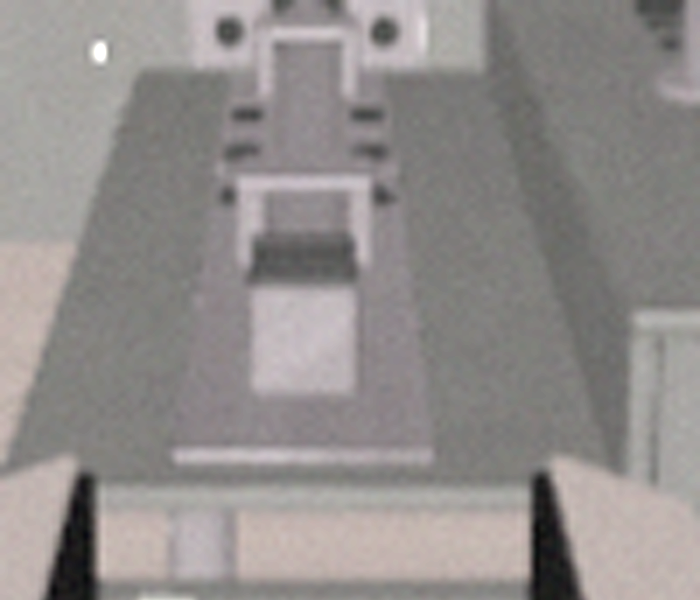

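```bash
python3 -m pendant '[[[-0.4,-0.15,0],0],[[0,0,0],0],[[0,0,0],0]]' 0.28; python3 -m pendant '[[[0,0,-2],0],[[0,0,-2],0],[[0,0,-2],0],[[0,0,-1.5],0],[[0,0,-1],0],[[0,0,0],0]]'
```

```text
time_s: 13.0
ee_pos: [0.5817, -0.1343, 0.2636]
eef_rot: [-3.141, 0.0, -3.042]
force: [0.5, -0.6, 0.2]
grip_width: 0.0266
grip_force: 0.0
time_s: 13.5
ee_pos: [0.5813, -0.1337, 0.1765]
eef_rot: [3.14, -0.003, -3.04]
force: [-0.7, 0.5, 0.0]
grip_width: 0.0264
grip_force: 0.0
```

```bash
python3 -m pendant '[[[0,0,0],0],[[0,0,0],0],[[0,0,0],0],[[0,0,0],0],[[0,0,0],0]]' 0 25; python3 -m pendant '[[[0,0,0.4],0],[[0,0,0.4],0],[[0,0,0.4],0],[[0,0,0.4],0],[[0,0,0.4],0],[[0,0,0.1],0],[[0,0,0],0],[[0,0,0],0]]'
```

```text
time_s: 13.92
ee_pos: [0.5824, -0.1334, 0.1793]
eef_rot: [3.142, 0.001, -3.039]
force: [0.3, 4.1, 1.6]
grip_width: 0.0114
grip_force: 25.0
time_s: 14.58
ee_pos: [0.5822, -0.1335, 0.2002]
eef_rot: [3.142, 0.001, -3.039]
force: [-1.6, 5.4, 0.5]
grip_width: 0.0118
grip_force: 25.0
```

```bash
python3 -m pendant '[[[0,0,0],0],[[0,0,0],0],[[0,0,0],0]]' 0.28; python3 -m pendant '[[[0,0,2],0],[[0,0,3.5],0],[[0,0,1],0],[[-1.1,1.35,0],0],[[-1.1,1.35,0],0],[[-1.1,1.35,0],0],[[-1.1,1.3,0],0],[[0,0,0],0],[[0,0,0],0]]' 0.28
python3 -m pendant '[[[0,0,0],0]]' 0.5
python3 - <<'E'
from station import ctrl
from h import *
c=ctrl.camera("wrist");np.savez("pics/w4.npz",**c)
p=np.load("p.npy");q=proj(c,L2W(p,[-.026,.012,.217]))[0];print(q)
x,y=int(q[0]),int(q[1]);im=c["color"][max(y-50,0):y+60,max(x-60,0):x+100,::-1];cv2.imwrite("pics/w4c.png",cv2.convertScaleAbs(cv2.resize(im,None,fx=5,fy=5,interpolation=cv2.INTER_CUBIC),alpha=1.8))
for z in(.207,.228,.231):print(z,(proj(c,L2W(p,[[-.026,.012,z],[-.013,.012,z]]))-[max(x-60,0),max(y-50,0)])*5)
def han(th):
    return np.array([-.03,.152])+.082*np.array([-np.sin(th),-np.cos(th)])+.032*np.array([-np.cos(th),np.sin(th)])
pr=None
for th in np.arange(0,1.51,.0625):
    w=L2W(p,[*han(th),.19])[0]
    print(round(th,3),w[:2].round(4),None if pr is None else ((w-pr)*100).round(2)[:2].tolist());pr=w
E
```

```text
time_s: 14.83
ee_pos: [0.5822, -0.1341, 0.1999]
eef_rot: [-3.141, 0.001, -3.04]
force: [-0.5, -0.1, 0.3]
grip_width: 0.0253
grip_force: 0.0
time_s: 15.58
ee_pos: [0.5381, -0.0801, 0.265]
eef_rot: [-3.141, 0.001, -3.039]
force: [-0.3, -0.9, 1.0]
grip_width: 0.0263
grip_force: 0.0
time_s: 15.67
ee_pos: [0.5385, -0.0807, 0.2646]
eef_rot: [-3.141, 0.0, -3.04]
force: [-0.1, 0.3, -0.2]
grip_width: 0.0299
grip_force: 0.0
[202.72280174 275.94557848]
0.207 [[316.79072991 225.28430354]
 [321.94658301 296.94372059]]
0.228 [[287.90862812 289.82181012]
 [293.9291316  366.39276972]]
0.231 [[283.38388538 299.9324183 ]
 [289.54581592 377.25803728]]
0.0 [ 0.5383 -0.0794] None
0.062 [ 0.533  -0.0778] [-0.53, 0.16]
0.125 [ 0.5279 -0.0758] [-0.51, 0.19]
0.188 [ 0.5229 -0.0736] [-0.5, 0.23]
0.25 [ 0.518 -0.071] [-0.49, 0.26]
0.312 [ 0.5133 -0.0681] [-0.47, 0.29]
0.375 [ 0.5088 -0.065 ] [-0.45, 0.32]
0.438 [ 0.5045 -0.0616] [-0.43, 0.34]
0.5 [ 0.5004 -0.0579] [-0.41, 0.37]
0.562 [ 0.4966 -0.0539] [-0.38, 0.39]
0.625 [ 0.493  -0.0498] [-0.36, 0.42]
0.688 [ 0.4897 -0.0454] [-0.33, 0.44]
0.75 [ 0.4866 -0.0408] [-0.3, 0.46]
0.812 [ 0.4839 -0.036 ] [-0.27, 0.48]
0.875 [ 0.4815 -0.0311] [-0.24, 0.49]
0.938 [ 0.4793 -0.026 ] [-0.21, 0.51]
1.0 [ 0.4775 -0.0208] [-0.18, 0.52]
1.062 [ 0.476  -0.0155] [-0.15, 0.53]
1.125 [ 0.4749 -0.0102] [-0.11, 0.54]
1.188 [ 0.4741 -0.0047] [-0.08, 0.54]
1.25 [0.4736 0.0008] [-0.05, 0.55]
1.312 [0.4735 0.0063] [-0.01, 0.55]
1.375 [0.4737 0.0118] [0.02, 0.55]
1.438 [0.4743 0.0172] [0.06, 0.55]
1.5 [0.4752 0.0227] [0.09, 0.54]
```

View pics/w4c.png

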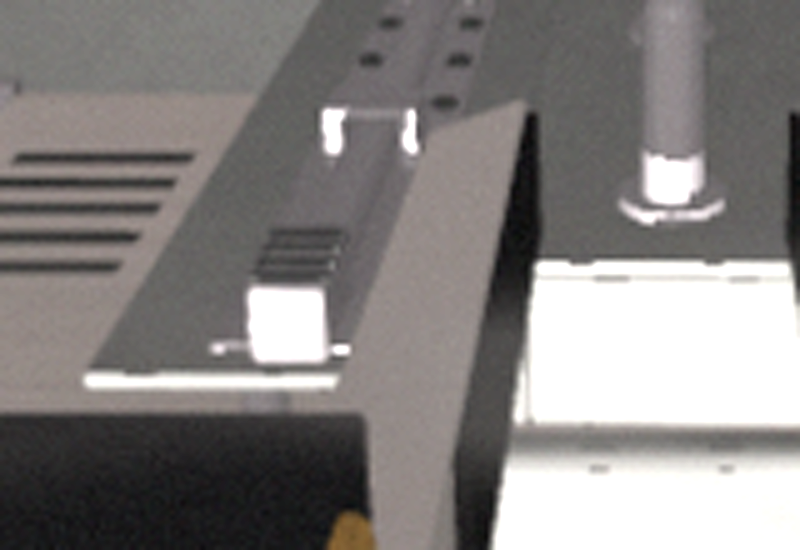

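```bash
python3 -m pendant '[[[0,0.05,-2],0],[[0,0,-3],0],[[0,0,-3],0],[[0,0,-1.2],0],[[0,0,0],0]]' 0.5; python3 -m pendant '[[[0,0,0],0],[[0,0,0],0],[[0,0,0],0],[[0,0,0],0],[[0,0,0],0],[[0,0,0],0],[[0,0,0],0],[[0,0,0],0]]' 0 20
```

```text
time_s: 16.13
ee_pos: [0.5371, -0.08, 0.1692]
eef_rot: [3.14, -0.005, -3.04]
force: [0.0, -0.1, -0.9]
grip_width: 0.0471
grip_force: 0.0
time_s: 16.8
ee_pos: [0.5383, -0.0793, 0.1729]
eef_rot: [3.141, 0.001, -3.039]
force: [0.6, 3.2, 3.5]
grip_width: 0.0096
grip_force: 20.0
```

```bash
python3 -m pendant '[[[-0.53,0.16,0],-0.0625],[[-0.51,0.19,0],-0.0625],[[-0.5,0.23,0],-0.0625],[[-0.49,0.26,0],-0.0625],[[-0.47,0.29,0],-0.0625],[[-0.45,0.32,0],-0.0625],[[-0.43,0.34,0],-0.0625],[[-0.41,0.37,0],-0.0625]]'
```

```text
time_s: 17.47
ee_pos: [0.5006, -0.0579, 0.1729]
eef_rot: [3.141, 0.002, 2.741]
force: [5.8, 3.2, 0.9]
grip_width: 0.0097
grip_force: 20.0
```

```bash
python3 -m pendant '[[[-0.38,0.39,0],-0.0625],[[-0.36,0.42,0],-0.0625],[[-0.33,0.44,0],-0.0625],[[-0.3,0.46,0],-0.0625],[[-0.27,0.48,0],-0.0625],[[-0.24,0.49,0],-0.0625],[[-0.21,0.51,0],-0.0625],[[-0.18,0.52,0],-0.0625],[[-0.15,0.53,0],-0.0625],[[-0.11,0.54,0],-0.0625],[[-0.08,0.54,0],-0.0625],[[-0.05,0.55,0],-0.0625],[[-0.01,0.55,0],-0.0625],[[0.02,0.55,0],-0.0625],[[0.06,0.55,0],-0.0625],[[0,0,0],0],[[0,0,0],0]]'; python3 -m pendant '[[[0,0,0],0],[[0,0,0],0],[[0,0,0],0],[[0,0,0],0]]' 0.35;
```

```text
time_s: 18.88
ee_pos: [0.4745, 0.0172, 0.1728]
eef_rot: [3.141, 0.0, 1.809]
force: [-0.3, 0.6, 5.8]
grip_width: 0.0095
grip_force: 20.0
time_s: 19.22
ee_pos: [0.4741, 0.017, 0.1722]
eef_rot: [-3.141, -0.0, 1.807]
force: [0.2, -0.0, 0.3]
grip_width: 0.0317
grip_force: 0.0
```

```bash
python3 -m pendant '[[[0,0,2],0],[[0,0,3.5],0],[[0,0,3.5],0],[[0.92,-1.35,0],0.12],[[0.92,-1.35,0],0.12],[[0.92,-1.35,0],0.12],[[0.92,-1.35,0],0.12],[[0.92,-1.35,0],0.12],[[0.92,-1.35,0],0.12],[[0.92,-1.35,0],0.12],[[0.92,-1.35,0],0.12],[[0.92,-1.35,0],0.12],[[0.92,-1.35,0],0.12],[[0.92,-1.35,0],0.12],[[0.92,-1.35,0],0.12],[[0,0,0],0],[[0,0,0],0]]' 0.35
python3 - <<'E'
from station import ctrl
from h import *
c=ctrl.camera("wrist");np.savez("pics/w5.npz",**c)
im=c["color"][...,::-1];cv2.imwrite("pics/w5.png",cv2.convertScaleAbs(cv2.resize(im[150:330,180:400],None,fx=3.3,fy=3.3,interpolation=cv2.INTER_CUBIC),alpha=1.6))
p=np.load("p.npy")
for P in [(-.003,0,.2),(-.007,0,.2),(0,0,.233),(0,.155,.233),(0,-.155,.233)]:print(P,(proj(c,L2W(p,P))-[180,150])*3.3)
E
```

```text
time_s: 20.63
ee_pos: [0.5846, -0.1452, 0.2617]
eef_rot: [3.141, -0.001, -3.04]
force: [-0.6, 0.7, -0.6]
grip_width: 0.0326
grip_force: 0.0
(-0.003, 0, 0.2) [[315.42413613 328.59594111]]
(-0.007, 0, 0.2) [[315.37660784 313.41935755]]
(0, 0, 0.233) [[316.09899461 402.17935418]]
(0, 0.155, 0.233) [[1034.47853584  399.47996781]]
(0, -0.155, 0.233) [[-401.21720897  404.87474495]]
```

View pics/w5.png

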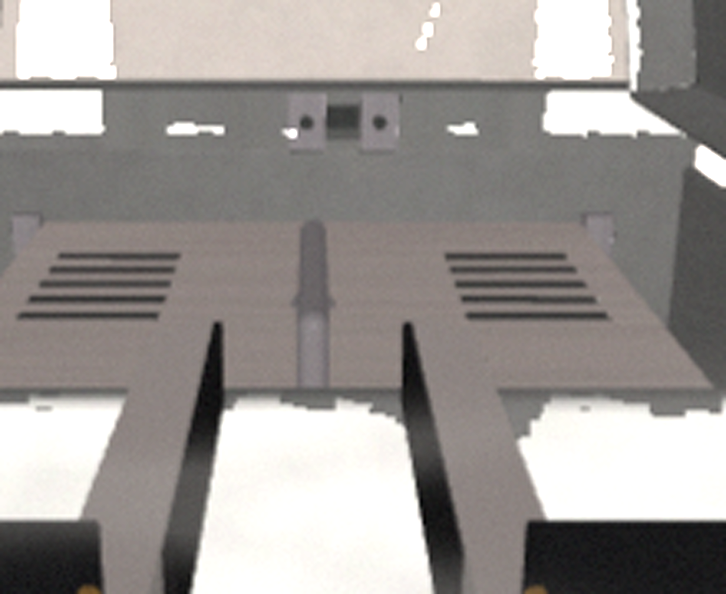

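```bash
python3 -m pendant '[[[0,0,-2],0],[[0,0,-3],0],[[0,0,-3],0],[[0,0,-2],0],[[0,0,0],0],[[0.4,0.04,0],0],[[0.4,0.04,0],0],[[0.2,0.02,0],0],[[0,0,0],0],[[0,0,0],0]]'
```

```text
time_s: 21.52
ee_pos: [0.5951, -0.1438, 0.1633]
eef_rot: [-3.141, 0.001, -3.037]
force: [0.0, 0.1, -0.4]
grip_width: 0.0332
grip_force: 0.0
```

```bash
python3 -m pendant '[[[0.2,0.02,0],0],[[0,0,0],0],[[0,0,0],0]]';python3 -m pendant '[[[0.1,0.01,0],0],[[0,0,0],0],[[0,0,0],0]]'; python3 -m pendant '[[[0.1,0.01,0],0],[[0,0,0],0],[[0,0,0],0]]'
```

```text
time_s: 21.77
ee_pos: [0.5967, -0.1437, 0.1625]
eef_rot: [-3.142, 0.0, -3.037]
force: [0.5, -0.6, 0.4]
grip_width: 0.0329
grip_force: 0.0
time_s: 22.02
ee_pos: [0.5971, -0.1436, 0.1625]
eef_rot: [3.141, -0.001, -3.037]
force: [-6.0, 1.2, 2.5]
grip_width: 0.033
grip_force: 3.1
time_s: 22.27
ee_pos: [0.5971, -0.1436, 0.1625]
eef_rot: [3.141, -0.004, -3.038]
force: [-17.5, 1.3, 6.5]
grip_width: 0.0327
grip_force: 8.8
```

```bash
python3 -m pendant '[[[-0.15,-0.01,0],0],[[0,0,0],0],[[0,0,0],0],[[0,0,0],0],[[0,0,0],0],[[0,0,0],0],[[0,0,0],0],[[0,0,0],0]]' 0 20; python3 -m pendant '[[[-0.1,-0.01,0],0],[[-0.2,-0.02,0],0],[[-0.2,-0.02,0],0],[[-0.3,-0.03,0],0],[[-0.3,-0.03,0],0],[[-0.3,-0.03,0],0],[[-0.3,-0.03,0],0],[[-0.2,-0.02,0],0],[[-0.1,-0.01,0],0],[[0,0,0],0]]'
```

```text
time_s: 22.93
ee_pos: [0.5972, -0.1437, 0.1624]
eef_rot: [-3.141, 0.0, -3.037]
force: [-0.9, -2.1, -0.5]
grip_width: 0.0075
grip_force: 20.0
time_s: 23.77
ee_pos: [0.5768, -0.1458, 0.1624]
eef_rot: [-3.141, -0.0, -3.037]
force: [-0.7, -5.6, -2.4]
grip_width: 0.0074
grip_force: 20.0
```

```bash
python3 -m pendant '[[[-0.1,-0.01,0],0],[[-0.2,-0.02,0],0],[[-0.3,-0.03,0],0],[[-0.3,-0.03,0],0],[[-0.3,-0.04,0],0],[[-0.3,-0.03,0],0],[[-0.3,-0.03,0],0],[[-0.3,-0.03,0],0],[[-0.3,-0.03,0],0],[[-0.3,-0.03,0],0],[[-0.3,-0.03,0],0],[[-0.3,-0.03,0],0],[[-0.3,-0.03,0],0],[[-0.3,-0.04,0],0],[[-0.3,-0.03,0],0],[[-0.3,-0.03,0],0],[[-0.3,-0.03,0],0],[[-0.3,-0.03,0],0]]';python3 -m pendant '[[[-0.3,-0.03,0],0],[[-0.3,-0.03,0],0],[[-0.3,-0.03,0],0],[[-0.3,-0.03,0],0],[[-0.3,-0.03,0],0],[[-0.3,-0.03,0],0],[[-0.3,-0.03,0],0],[[-0.3,-0.03,0],0],[[-0.3,-0.03,0],0],[[-0.3,-0.03,0],0],[[-0.3,-0.03,0],0],[[-0.3,-0.03,0],0],[[-0.3,-0.03,0],0],[[-0.3,-0.03,0],0],[[-0.2,-0.02,0],0],[[-0.1,-0.01,0],0],[[-0.1,-0.01,0],0],[[0,0,0],0],[[0,0,0],0]]'
```

```text
time_s: 25.27
ee_pos: [0.526, -0.1509, 0.1624]
eef_rot: [-3.141, 0.0, -3.037]
force: [3.0, -5.2, -2.9]
grip_width: 0.0075
grip_force: 20.0
time_s: 26.85
ee_pos: [0.4799, -0.1555, 0.1624]
eef_rot: [-3.141, -0.0, -3.037]
force: [-0.2, -5.6, -3.1]
grip_width: 0.0076
grip_force: 20.0
```

```bash
python3 -m pendant '[[[0,0,0],0],[[0,0,0],0],[[0,0,0],0],[[0,0,0],0],[[0,0,0],0]]' 0.3; python3 -m pendant '[[[0,0,1.5],0],[[0,0,3],0],[[0,0,3.5],0],[[0,0,3.5],0],[[-0.5,0,3],0],[[-0.5,0,2],0],[[0,0,0],0],[[0,0,0],0],[[0,0,0],0]]' 0.3
python3 - <<'E'
from station import ctrl
from h import *
import numpy as np
p=np.load("p.npy")
for n in("wrist","top","scene"):
    c=ctrl.camera(n);np.savez(f"pics/f_{n}.npz",**c)
    # dark-blob check: mean colour at predicted stray cap top and stock cap tops, pullout panel top edge
    for nm,P in(("stray cap",[*toL(p,(.4685,-.464)),.181-.02]),("stray label",[*toL(p,(.4685,-.464)),.06])):
        q=proj(c,L2W(p,P))[0].astype(int)
        if 3<q[0]<556 and 3<q[1]<416:print(n,nm,q,c["color"][q[1]-2:q[1]+3,q[0]-2:q[0]+3].mean((0,1)).round())
    # column of the locker's mid-line at panel top z=.206
    print(n,"handle/panel px",proj(c,L2W(p,[[-.118-.003,0,.2],[-.118+.022,.08,.206],[-.118+.022,-.08,.206]])).round().tolist())
c=np.load("pics/f_wrist.npz")["color"]
g=cv2.cvtColor(c,cv2.COLOR_RGB2GRAY);m=(g<45).astype(np.uint8)
n,l,st,ce=cv2.connectedComponentsWithStats(m)
print([(st[i].tolist(),ce[i].round().tolist()) for i in range(1,n) if st[i,4]>150])
E
```

```text
time_s: 27.27
ee_pos: [0.4802, -0.1553, 0.1625]
eef_rot: [3.141, 0.0, -3.037]
force: [-0.1, -0.4, 0.5]
grip_width: 0.0284
grip_force: 0.0
time_s: 28.02
ee_pos: [0.47, -0.1553, 0.3262]
eef_rot: [3.141, -0.001, -3.037]
force: [0.1, -0.3, -0.9]
grip_width: 0.0284
grip_force: 0.0
wrist stray label [ 50 154] [88. 80. 70.]
wrist handle/panel px [[273.0, 221.0], [353.0, 247.0], [193.0, 247.0]]
top stray cap [429 271] [70. 65. 61.]
top stray label [418 289] [89. 83. 74.]
top handle/panel px [[317.0, 234.0], [289.0, 221.0], [348.0, 229.0]]
scene stray cap [432 292] [29. 29. 28.]
scene stray label [424 333] [91. 89. 77.]
scene handle/panel px [[305.0, 222.0], [282.0, 208.0], [342.0, 224.0]]
[([277, 0, 105, 62, 1578], [315.0, 37.0]), ([367, 14, 28, 24, 212], [383.0, 30.0]), ([0, 124, 44, 57, 1124], [25.0, 154.0]), ([0, 146, 16, 33, 392], [6.0, 163.0]), ([438, 168, 17, 18, 159], [445.0, 176.0]), ([214, 248, 121, 120, 3633], [273.0, 329.0]), ([25, 274, 46, 25, 430], [55.0, 285.0]), ([72, 288, 48, 50, 442], [93.0, 317.0]), ([14, 291, 35, 23, 335], [35.0, 300.0]), ([325, 307, 235, 111, 12663], [410.0, 360.0]), ([0, 308, 224, 110, 14612], [136.0, 363.0])]
```

```bash
python3 -c "
from station import ctrl
print(ctrl.hand_in())"
```

```text
the job is handed in; nothing more can be done
None
```

I handed the job in at about 28 s; hand-in returned no verdict. By arm and grip readings, both leaves are open about 1.44 rad, the bolt is up about 21 mm, the pull-out is out about 118 mm, and the stray bottle stands on the carton well right of the doors. I did not check the two stock bottles in the images after the pull.

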